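# Spin washed radishes dry by the finger dish

### The job

The radishes have been rinsed and lie in the salad spinner: spin them dry. Put the fingertips into the finger dish on the lid and, without taking them out, trace the dish's circle clockwise (seen from above) for three full turns, lightly enough that the spinner neither slides away nor tips nor lifts; stop within half a turn after the third and take the fingers off. Leave the mug, the pepper mill and the salt shaker where they stand.

Things in the scene. Friction and masses are not known exactly. Their poses are not given: they have to be found in the camera images.
- spinner: salad spinner, loose on a rubber ring, 1.4 kg: clear bowl, white lid 249 mm across, 124 mm high. Over about 6 N sideways at the lid tips or slides it. Origin: centre of its underside, z up; the drive disc turns about this axis. Disc: grey, 190 mm across, let into the lid, top 125.5 mm up, hub 36 mm across to 129.5 mm. Wall units hang 450 mm up, left and beyond: swing in with the arm drawn in
- dish (a point): centre of the floor of the finger dish, a round open grey cup on the drive disc, 60 mm from the disc's axis; z up; moves with the disc. Cup 50 mm wide inside at the floor, 54 mm at the mouth, 61 mm outside; its floor is 127 mm above the worktop, its wall rises 14.5 mm above the floor (to 141.5 mm)
- drive (a joint): angle of the drive disc, rad: 0 at the start whichever way the dish lies, growing clockwise seen from above (6.28 one turn, 18.85 three); no end stop, light friction (about 1 N at the dish), hardly coasts
- pepper_mill: bystander: turned wooden pepper mill, 58 mm across, 150 mm high, standing beyond the spinner; origin centre of its foot
- salt_shaker: bystander: glass salt shaker, 44 mm across, 90 mm high, standing beyond the spinner; origin centre of its foot
- pink_mug: bystander: mug with a handle, 86 mm across, 123 mm with the handle, 90 mm high, standing to the right of the spinner; origin centre of its foot

How it is judged:
By the outcome, as a careful person would: the job done as asked, in the order asked, and still so for the second after the job is handed in, with the robot touching nothing.
It also fails if it takes over 64 s, if anything falls off the work surface, if the arm or the gripper's body presses on something with over 40 N, if the wrist force passes 120 N, or if a joint passes its speed limit or range.

### The arm

A 6-joint arm with a two-finger parallel gripper is mounted at the origin on a cart in front of the work surface, level with it; the furniture and walls round the work are solid. World frame = base frame: x ahead of the robot, y to its left, z up, the work surface at z = 0. Lengths are in m, angles in rad, forces in N, time in s.
With the tool pointing down it reaches from about 0.375 to 0.75 m from the base axis. Payload 9 kg.
Tool frame: the origin (TCP) lies between the finger pads; the fingertips stand 25 mm ahead of it and the grasp point (between the pads) lies 6 mm ahead of it; z points along the fingers, y is the line along which they close (so a half turn about z gives the same grasp; the last joint's range is limited). The gripper opens to 85 mm and grips with 20 to 120 N. Pads are 22 mm wide; open, the fingers measure 114 mm over their backs; the gripper's body (76 mm by 85 mm) begins 54 mm behind the grasp point. The pads swing forward as they close: fully open they stand 13 mm farther back than shut.
Start: joints at [1.076, 0.104, 0.097, 1.564, 0, 1.353], TCP at [0.164, 0.577, 0.256] pointing down, gripper open.
Joint ranges: [-2.99, 2.99], [-0.84, 1.86], [-1.1, 1.16], [-1.84, 2.11], [-1.51, 1.56], [-3.14, 3.14]. Speed limits (rad/s): [2.22, 2.22, 2.57, 3.14, 3.14, 3.14].

### API

Orientations are given as a unit quaternion [w, x, y, z].
In Python, from plant import r, viewer, workorder gives the robot as it stands. The module is installed in compiled form; this text tells all that it offers.
- The arm moves only by the shell command python3 -m handwheel 'ROWS' [OPENING] [FORCE]. ROWS is a JSON object of lists of equal length, an entry for each row: "linear": the shift along the tool's x, y, z in mm, a list of three; "rotation": the turn, a rotation vector about the tool's x, y, z in degrees, a list of three. In form: {"linear": [[tx, ty, tz], ...], "rotation": [[wx, wy, wz], ...]}. A call has 1 to 10 rows; each row is the pose to reach, as a shift and turn from the pose commanded when the call began, along the tool's axes at that moment; what a row does not reach only later rows make up. A row lasts 1/10 s, in which the tool goes at most 50 mm and 8.59 degrees, less where a joint would pass 70% of its speed; a pose out of reach is approached as far as the arm can. A call with a gripper value outside its range is refused whole. OPENING is the gripper's target within -1 to 1 (shut at 1, half-way at 0, fully open at -1), set as the call begins (- or left out, the last holds). The fingers move at their own pace and stop on an object; FORCE is the grip in N (left out, the last holds). Time passes only in rows, so rows that repeat a pose let the fingers close. It gives the time, the measured TCP pose, the force, the opening and the grip force at its end, in the units of the state.
- r.read_state(): the state, without advancing time (a new reading comes with each control period).
- viewer.grab_frame(name): name is "side" or "top" or "wrist"; returns (picture, depth): 400x640x3 uint8, red, green, blue; 400x640 float32, m along the optical axis (not along the pixel's ray), 0 where there is no reading.
- viewer.camera_params(name): a dict with "intrinsics" (3x3 intrinsics, pixels), "T" (4x4, takes a point from camera to world coordinates); the wrist camera has in their place "hand_eye" (4x4, takes a point from camera to tool coordinates, whose origin is the TCP and whose axes are the flange's). Camera axes: x right, y down, z forward; pixel columns grow to the right and rows downward; lengths in m; the calibration is good to about 2 mm. The wrist camera is an equidistant fisheye: a pixel r from the principal point sees the ray r / f radians off the axis. A picture is of the moment at which its call begins: read the wrist's pose just before it. camera_params takes no time and is no camera call.
- workorder.hand_in(): hands the job in; it is judged then, once.
The state is a dict: "t": time; "qpos": joint angles; "joint_vel": joint speeds; "joint_efforts": joint torques, N m; "tool_pos": TCP position; "eef_rot": TCP orientation; "ft_force": force on the tool from outside, world axes, zero at the start; "ft_torque": the same for the moment, N m; "grip_width": opening from 0.0 (shut) to 1.0 (fully open); "grip_force": force on a finger pad.
Only numpy, scipy, OpenCV 4.12 (cv2) and the standard library are available. Lean on these libraries where they do the work, as an engineer would, in place of code of your own. Each camera call takes 0.05 s, during which the arm holds its last target. There are 200 camera calls.

## Working session

There is one attempt and no reset: what is moved stays moved. The work goes in short steps, Python scripts to look and compute and a shell command to move; the robot and the scene stay as the last step left them, time stands still between calls to the robot, and variables do not carry over. Pictures are saved under pics/ and viewed, at most 10 in all, crops included, and the job is handed in when it is done.

```bash
mkdir -p pics
python3 - <<'E'
from plant import r, viewer
import cv2,numpy as np
s=r.read_state();print(s)
for n in("top","side"):
    p,d=viewer.grab_frame(n);cv2.imwrite(f"pics/{n}0.png",p[:,:,::-1]);np.save(f"pics/{n}0.npy",d);c=viewer.camera_params(n);print(n,c)
print(viewer.camera_params("wrist"))
E
```

```text
{'t': 0.0, 'qpos': array([ 1.07627348e+00,  1.04720629e-01,  9.64582546e-02,  1.56388054e+00,
       -2.58900098e-05,  1.35309718e+00]), 'joint_vel': array([0.00093298, 0.00072352, 0.00211824, 0.00124077, 0.00065776,
       0.00057493]), 'joint_efforts': array([ 4.24722875e-04, -5.56923616e+01,  5.03656375e+01,  1.66165188e-02,
       -1.19713850e-04, -2.00727968e-08]), 'tool_pos': array([0.16383327, 0.57688855, 0.25550374]), 'eef_rot': array([-2.22598755e-04,  1.37970287e-01,  9.90436139e-01, -6.35563964e-04]), 'ft_force': array([-1.41730417, -0.19953068,  0.92010144]), 'ft_torque': array([-0.01863576,  0.05193184, -0.03178663]), 'grip_force': 0.0, 'grip_width': 1.005707524749728}
top {'intrinsics': array([[399.93104839,   0.        , 320.51984255],
       [  0.        , 399.93104839, 206.03315207],
       [  0.        ,   0.        ,   1.        ]]), 'T': array([[ 0.00226514, -0.99791449,  0.06450997,  0.50974702],
       [-0.99986918, -0.00122698,  0.01612809, -0.03562826],
       [-0.0160153 , -0.06453806, -0.99778673,  0.94384643],
       [ 0.        ,  0.        ,  0.        , 
[... 265 characters left out ...]
-0.82704004, -0.322838  ,  0.46019605, -0.47554589],
       [ 0.02130613, -0.83605968, -0.54822464,  0.63646363],
       [ 0.        ,  0.        ,  0.        ,  1.        ]])}
{'intrinsics': array([[309.70691629,   0.        , 321.91343269],
       [  0.        , 309.70691629, 194.38224207],
       [  0.        ,   0.        ,   1.        ]]), 'hand_eye': array([[ 2.23827478e-04, -9.49650797e-01, -3.13310250e-01,
         8.10446153e-02],
       [ 9.99999966e-01,  2.53933634e-04, -5.52832458e-05,
         2.14904724e-04],
       [ 1.32059789e-04, -3.13310227e-01,  9.49650822e-01,
        -1.18213531e-01],
       [ 0.00000000e+00,  0.00000000e+00,  0.00000000e+00,
         1.00000000e+00]])}
```

View pics/top0.png

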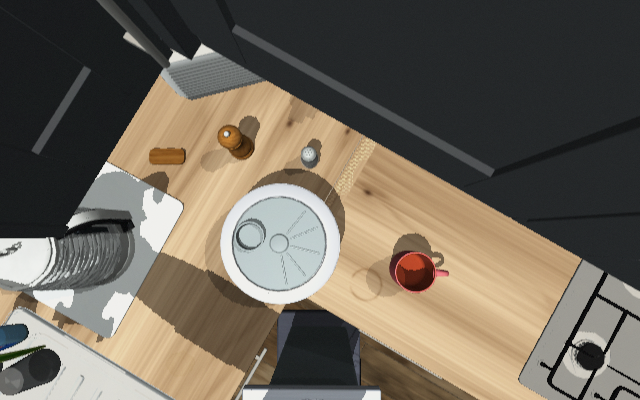

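View pics/side0.png

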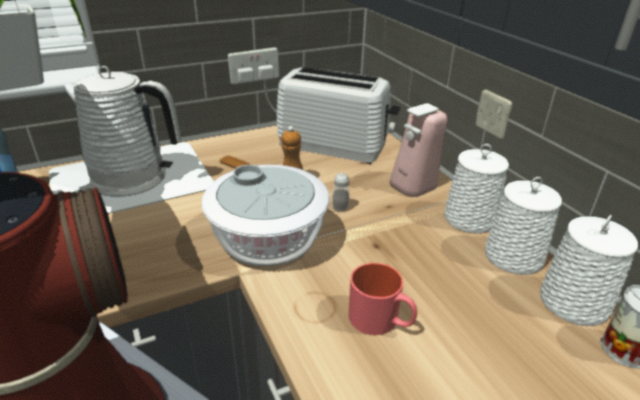

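```bash
cat > h.py <<'E'
import numpy as np
from plant import r, viewer
from scipy.spatial.transform import Rotation as R
def R_tool(q): return R.from_quat(np.roll(q,-1))
def ray(n,u,v,z):
    c=viewer.camera_params(n);K,T=c["intrinsics"],c["T"]
    d=T[:3,:3]@np.linalg.solve(K,[u,v,1]);o=T[:3,3]
    return o+d*(z-o[2])/d[2]
E
python3 - <<'E'
from h import *
import cv2
for n,u,v,z in [("top",279,242,.1295),("top",249,235,.1415),("top",413,272,.09),("top",309,153,.09),("top",229,134,.15),("side",247,174,.1415),("side",268,198,.1295)]:
    print(n,u,v,ray(n,u,v,z).round(4))
p=cv2.imread("pics/top0.png");m=cv2.inRange(p,(225,225,225),(255,255,255));m[:170]=0;m[310:]=0;m[:,:210]=0;m[:,350:]=0
c=max(cv2.findContours(m,0,1)[0],key=cv2.contourArea);e=cv2.fitEllipse(cv2.convexHull(c));print(e,ray("top",*e[0],.122))
d=np.load("pics/top0.npy");print(d[242,279],d[200,10:200:20],d[120,100],d[100,500])
print(R_tool(r.read_state()["eef_rot"]).as_matrix().round(3))
E
```

```text
top 279 242 [0.489  0.0618 0.1295]
top 249 235 [0.5032 0.1208 0.1415]
top 413 272 [ 0.4258 -0.2172  0.09  ]
top 309 153 [0.6797 0.0033 0.09  ]
top 229 134 [0.7067 0.1625 0.15  ]
side 247 174 [0.4926 0.1139 0.1415]
side 268 198 [0.4632 0.0358 0.1295]
((278.93035888671875, 246.177978515625), (112.45142364501953, 118.67021942138672), 98.12738800048828) [0.48032283 0.06272363 0.122     ]
0.81179994 [0.38282317 0.4066347  0.43645605 0.4743977  0.9476167  0.94729966
 0.9473104  0.94678414 0.94625795 0.9530663 ] 0.4407016 0.25937447
[[-0.962  0.273 -0.001]
 [ 0.273  0.962 -0.001]
 [ 0.    -0.001 -1.   ]]
```

```bash
python3 -m handwheel '{"linear":[[0,-30,0],[0,-70,0],[0,-110,0],[0,-150,0],[0,-180,0],[0,-199,0],[0,-199,0]],"rotation":[[0,0,0],[0,0,0],[0,0,0],[0,0,0],[0,0,0],[0,0,0],[0,0,0]]}' 1 20
```

```text
t: 0.8
tool_pos: [0.1091, 0.3845, 0.2565]
eef_rot: [0.0, 0.138, 0.99, 0.0]
ft_force: [0.2, 0.2, 0.5]
grip_width: -0.001
grip_force: 0.0
```

```bash
python3 -m handwheel '{"linear":[[-38,-10,0],[-76,-20,0],[-115,-30,0],[-153,-40,0],[-191,-50,0],[-220,-71,0],[-250,-93,0],[-280,-115,0],[-309,-136,0],[-309,-136,0]],"rotation":[[0,0,0],[0,0,-2],[0,0,-4],[0,0,-6],[0,0,-8],[0,0,-10],[0,0,-12],[0,0,-14],[0,0,-15.8],[0,0,-15.8]]}'; python3 -c "
from plant import r
s=r.read_state();print(s['qpos'].round(2))"
```

```text
t: 1.8
tool_pos: [0.3721, 0.1679, 0.2557]
eef_rot: [-0.0, 0.002, 1.0, -0.0]
ft_force: [0.6, 0.6, -0.3]
grip_width: 0.004
grip_force: 0.0
[ 0.1  -0.49 -0.43  1.63 -0.    0.11]
```

```bash
python3 -m handwheel '{"linear":[[-20,-20,0],[-40,-40,0],[-58,-58,0],[-58,-58,0]],"rotation":[[0,0,0],[0,0,0],[0,0,0],[0,0,0]]}'
python3 - <<'E'
from h import *
import cv2
s=r.read_state();p,d=viewer.grab_frame("wrist");cv2.imwrite("pics/w1.png",p[:,:,::-1]);np.save("pics/w1.npy",d);np.savez("pics/w1s.npz",p=s["tool_pos"],q=s["eef_rot"])
E
```

```text
t: 2.2
tool_pos: [0.4292, 0.1113, 0.2556]
eef_rot: [-0.0, 0.002, 1.0, -0.0]
ft_force: [-0.3, -0.0, -0.8]
grip_width: 0.004
grip_force: 0.0
```

View pics/w1.png

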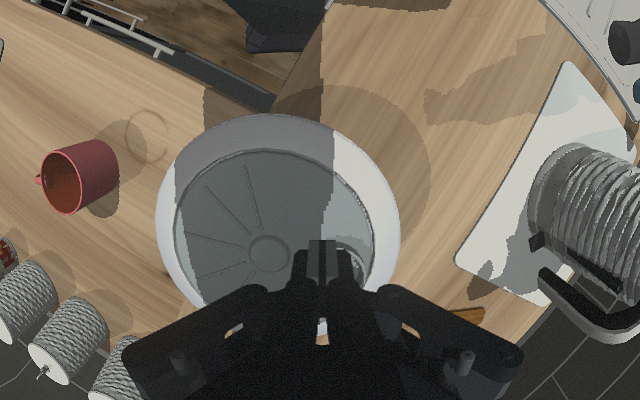

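The wrist picture shows the hub at (269,254), the disc edge around (275,220), and the dish peeking out at (355,265) behind the shut fingers at (322,250).

```bash
cat >> h.py <<'E'
def wray(u,v,z,pos,q):
    c=viewer.camera_params("wrist");K,H=c["intrinsics"],c["hand_eye"]
    x,y=u-K[0,2],v-K[1,2];rr=np.hypot(x,y)/K[0,0]
    k=np.sin(rr)/np.hypot(x,y);d=np.array([x*k,y*k,np.cos(rr)])
    M=R_tool(q).as_matrix();o=pos+M@H[:3,3];d=M@H[:3,:3]@d
    return o+d*(z-o[2])/d[2]
E
python3 - <<'E'
from h import *
from scipy.optimize import least_squares
s=np.load("pics/w1s.npz");a=(s["p"],s["q"])
print(wray(269,254,.1295,*a),"mug",wray(60,180,.0,*a))
# disc edge points: left, top, right
P=np.array([wray(u,v,.1255,*a)[:2] for u,v in [(175,235),(190,190),(225,160),(275,149),(325,158),(360,185),(374,225),(205,303)]])
f=least_squares(lambda c:np.hypot(*(P-c[:2]).T)-c[2],[.49,.06,.095]);print(f.x,(f.fun*1e3).round(1))
import cv2
im=cv2.imread("pics/w1.png")[130:320,160:420];cv2.imwrite("pics/w1c.png",cv2.resize(im,None,fx=3,fy=3,interpolation=2))
E
```

```text
[0.48559149 0.06339449 0.1295    ] mug [ 0.44480786 -0.32425144  0.        ]
[0.49015743 0.06745277 0.09963636] [-0.  -1.5 -1.2 -0.2  3.   2.7 -4.2  1.3]
```

View pics/w1c.png

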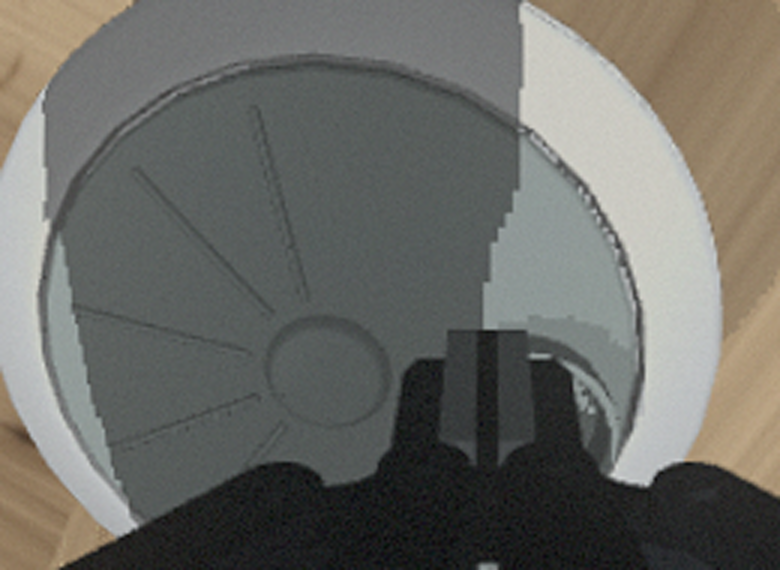

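The enlarged crop confirms the hub at full-frame (269,254); the shut pads are narrow at the tip with wider finger backs behind. I check their profile from depth.

Run:
```python
from h import *
d=np.load("pics/w1.npy");c=viewer.camera_params("wrist");K,H=c["intrinsics"],c["hand_eye"]
for v in range(238,300,4):
    o=[]
    for u in range(285,362,1):
        z=d[v,u]
        if z<=0: continue
        x,y=u-K[0,2],v-K[1,2];t=np.hypot(x,y)/K[0,0];k=np.tan(t)/max(np.hypot(x,y),1e-6)
        p=H[:3,:3]@np.array([x*k*z,y*k*z,z])+H[:3,3]
        if p[2]<.05:o.append(p*1e3)
    if o:
        o=np.array(o);print(v,"y",o[:,1].min().round(),o[:,1].max().round(),"x",o[:,0].min().round(),o[:,0].max().round(),"z",o[:,2].min().round(),o[:,2].max().round())
```

```text
242 y -6.0 7.0 x 11.0 12.0 z 17.0 19.0
246 y -6.0 7.0 x 11.0 12.0 z 13.0 15.0
250 y -12.0 13.0 x 7.0 12.0 z 9.0 18.0
254 y -13.0 13.0 x 7.0 12.0 z 5.0 14.0
258 y -13.0 14.0 x 7.0 12.0 z 1.0 10.0
262 y -13.0 14.0 x 7.0 12.0 z -3.0 6.0
266 y -13.0 13.0 x 7.0 12.0 z -6.0 3.0
270 y -13.0 14.0 x 7.0 12.0 z -10.0 -1.0
274 y -13.0 13.0 x 7.0 12.0 z -12.0 -4.0
278 y -13.0 14.0 x 7.0 15.0 z -19.0 -7.0
282 y -13.0 14.0 x 8.0 15.0 z -22.0 -13.0
286 y -13.0 14.0 x 6.0 14.0 z -23.0 -12.0
290 y -13.0 16.0 x 4.0 14.0 z -25.0 -12.0
294 y -13.0 15.0 x 2.0 14.0 z -28.0 -12.0
298 y -13.0 14.0 x -0.0 13.0 z -30.0 -12.0
```

```bash
python3 -m handwheel '{"linear":[[-24,3,0],[-48,6,0],[-72,9.5,0],[-72,9.5,25],[-72,9.5,50],[-72,9.5,65],[-72,9.5,75],[-72,9.5,75]],"rotation":[[0,0,0],[0,0,0],[0,0,0],[0,0,0],[0,0,0],[0,0,0],[0,0,0],[0,0,0]]}'
python3 - <<'E'
from h import *
import cv2
p,d=viewer.grab_frame("top");q,d=viewer.grab_frame("wrist")
a=cv2.resize(p[170:310,200:360],None,fx=2.4,fy=2.4);b=cv2.resize(q[130:320,200:400],None,fx=1.75,fy=1.75)
h=min(len(a),len(b));cv2.imwrite("pics/c2.png",np.hstack([a[:h],b[:h]])[:,:,::-1])
E
```

```text
t: 3.05
tool_pos: [0.4988, 0.1224, 0.1804]
eef_rot: [-0.001, 0.0, 1.0, 0.0]
ft_force: [-0.0, -0.2, 0.0]
grip_width: 0.003
grip_force: 0.0
```

View pics/c2.png

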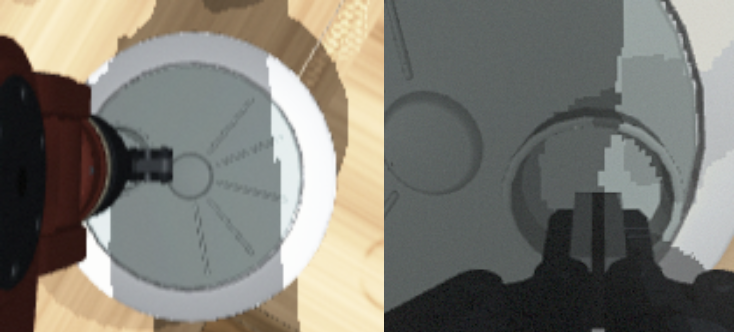

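Run:
```python
from h import *
s=r.read_state();print(s["tool_pos"])
for x,y in [(594,108),(503,180),(690,190),(520,140),(670,140)]:
    print(wray(200+(x-384)/1.75,130+y/1.75,.1415,s["tool_pos"],s["eef_rot"]).round(4))
x,y=435,143;print("hub",wray(200+(x-384)/1.75,130+y/1.75,.1295,s["tool_pos"],s["eef_rot"]).round(4))
```

```text
[0.49979475 0.12208578 0.18220286]
[0.4698 0.1214 0.1415]
[0.4945 0.0916 0.1415]
[0.4982 0.153  0.1415]
[0.4804 0.098  0.1415]
[0.4804 0.1454 0.1415]
hub [0.4864 0.0657 0.1295]
```

```bash
python3 -m handwheel '{"linear":[[0,0,8],[0,0,15],[0,0,20],[0,0,24],[0,0,24]],"rotation":[[0,0,0],[0,0,0],[0,0,0],[0,0,0],[0,0,0]]}'
python3 - <<'E'
import numpy as np
from h import *
print(r.read_state()["ft_force"].round(1))
a0=76
for k in range(3):
    b=np.radians(a0-120*k);t=np.radians(a0-120*k-12*np.arange(1,11))
    print([[round(float(v),1) for v in (-60*(np.cos(x)-np.cos(b)),60*(np.sin(x)-np.sin(b)),0)] for x in t])
E
```

```text
t: 3.65
tool_pos: [0.4992, 0.1218, 0.1566]
eef_rot: [-0.001, 0.001, 1.0, 0.0]
ft_force: [-0.7, -0.1, 0.8]
grip_width: -0.002
grip_force: 0.0
[-0.7 -0.1  0.8]
[[-11.8, -4.3, 0.0], [-22.4, -10.9, 0.0], [-31.4, -19.7, 0.0], [-38.5, -30.0, 0.0], [-43.2, -41.7, 0.0], [-45.3, -54.0, 0.0], [-44.9, -66.6, 0.0], [-41.9, -78.7, 0.0], [-36.4, -90.0, 0.0], [-28.6, -99.9, 0.0]]
[[9.6, -8.1, 0.0], [20.7, -14.0, 0.0], [32.7, -17.4, 0.0], [45.3, -18.3, 0.0], [57.7, -16.5, 0.0], [69.5, -12.2, 0.0], [80.1, -5.6, 0.0], [89.1, 3.1, 0.0], [96.1, 13.5, 0.0], [100.8, 25.1, 0.0]]
[[2.2, 12.4, 0.0], [1.7, 24.9, 0.0], [-1.3, 37.1, 0.0], [-6.8, 48.3, 0.0], [-14.5, 58.2, 0.0], [-24.1, 66.3, 0.0], [-35.2, 72.2, 0.0], [-47.3, 75.6, 0.0], [-59.8, 76.5, 0.0], [-72.2, 74.8, 0.0]]
```

```bash
python3 -m handwheel '{"linear":[[-6,-1.8,0],[-11.8,-4.3,0],[-17.3,-7.3,0],[-22.4,-10.9,0],[-27.1,-15.1,0],[-31.4,-19.7,0],[-35.2,-24.7,0],[-38.5,-30,0],[-41.1,-35.7,0],[-43.2,-41.7,0]],"rotation":[[0,0,0],[0,0,0],[0,0,0],[0,0,0],[0,0,0],[0,0,0],[0,0,0],[0,0,0],[0,0,0],[0,0,0]]}'
python3 - <<'E'
from h import *
import cv2
s=r.read_state();p,d=viewer.grab_frame("top");q,d=viewer.grab_frame("wrist")
a=cv2.resize(p[170:310,200:360],None,fx=2.4,fy=2.4);b=cv2.resize(q[130:320,200:400],None,fx=1.75,fy=1.75)
h=min(len(a),len(b));cv2.imwrite("pics/c3.png",np.hstack([a[:h],b[:h]])[:,:,::-1]);print(s["tool_pos"])
E
```

```text
t: 4.65
tool_pos: [0.543, 0.0797, 0.1573]
eef_rot: [0.0, 0.0, 1.0, 0.0]
ft_force: [-1.5, 0.9, 0.7]
grip_width: -0.0
grip_force: 0.7
[0.54298095 0.07968669 0.15734286]
```

View pics/c3.png

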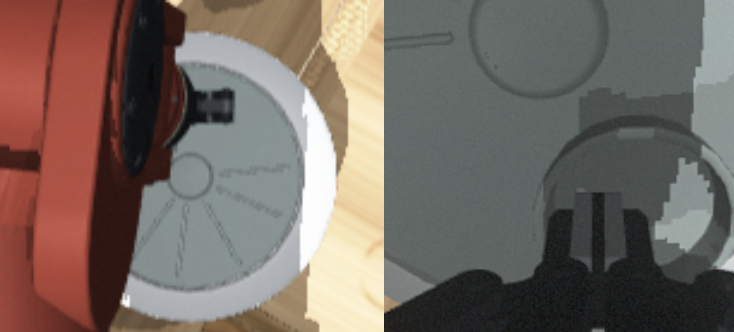

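The dish follows: the fingers press on its leading (−y) wall, and the lid has stayed in place. Continue.

```bash
python3 -m handwheel '{"linear":[[-2.1,-12.3,0],[-1.7,-24.9,0],[1.3,-37,0],[6.8,-48.3,0],[14.6,-58.2,0]],"rotation":[[0,0,0],[0,0,0],[0,0,0],[0,0,0],[0,0,0]]}' | grep -E "tool_pos|force"
python3 -m handwheel '{"linear":[[9.6,-8.1,0],[20.7,-14,0],[32.7,-17.4,0],[45.3,-18.3,0],[57.7,-16.5,0],[69.5,-12.2,0],[80.1,-5.6,0],[89.1,3.1,0],[96.1,13.5,0],[100.8,25.1,0]],"rotation":[[0,0,0],[0,0,0],[0,0,0],[0,0,0],[0,0,0],[0,0,0],[0,0,0],[0,0,0],[0,0,0],[0,0,0]]}'| grep -E "tool_pos|force"
python3 -m handwheel '{"linear":[[2.2,12.4,0],[1.7,24.9,0],[-1.3,37.1,0],[-6.8,48.3,0],[-14.5,58.2,0],[-24.1,66.3,0],[-35.2,72.2,0],[-47.3,75.6,0],[-59.8,76.5,0],[-72.2,74.8,0]],"rotation":[[0,0,0],[0,0,0],[0,0,0],[0,0,0],[0,0,0],[0,0,0],[0,0,0],[0,0,0],[0,0,0],[0,0,0]]}'
python3 - <<'E'
from h import *
import cv2
s=r.read_state();p,d=viewer.grab_frame("top");q,d=viewer.grab_frame("wrist")
a=cv2.resize(p[170:310,200:360],None,fx=2.4,fy=2.4);b=cv2.resize(q[130:320,200:400],None,fx=1.75,fy=1.75)
h=min(len(a),len(b));cv2.imwrite("pics/c4.png",np.hstack([a[:h],b[:h]])[:,:,::-1])
E
```

```text
tool_pos: [0.5277, 0.0208, 0.1573]
ft_force: [0.7, 2.7, 0.3]
grip_force: 0.9
tool_pos: [0.4273, 0.0476, 0.1576]
ft_force: [7.0, -0.9, 0.5]
grip_force: 2.5
t: 7.25
tool_pos: [0.4992, 0.1224, 0.1565]
eef_rot: [-0.001, 0.0, 1.0, -0.001]
ft_force: [-3.3, -1.9, 0.9]
grip_width: -0.003
grip_force: 1.0
```

View pics/c4.png

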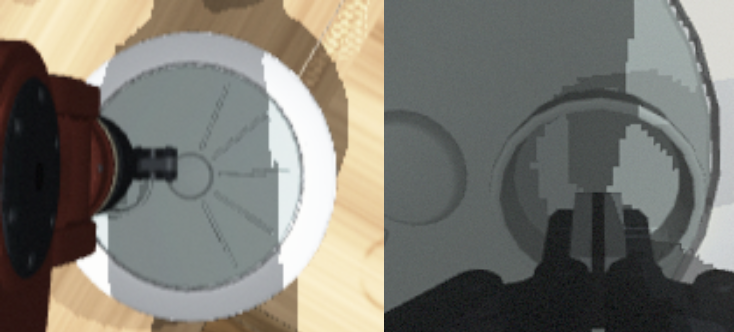

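Run:
```python
from h import *
import cv2
s=r.read_state();print(s["tool_pos"],s["ft_force"].round(1))
f=lambda x,y,z:wray(200+(x-384)/1.75,130+y/1.75,z,s["tool_pos"],s["eef_rot"]).round(4)
print("near rim",f(598,90,.1415),"L",f(491,185,.1415),"R",f(711,190,.1415),"hub",f(404,167,.1295))
p,_=viewer.grab_frame("top");a=cv2.imread("pics/top0.png");b=p[:,:,::-1]
cv2.imwrite("pics/top5.png",b)
ga,gb=[cv2.cvtColor(np.ascontiguousarray(i),6) for i in(a,b)]
for (u0,v0,u1,v1) in [(320,200,345,290),(262,178,312,198),(250,290,310,308)]:
    R_=cv2.matchTemplate(cv2.resize(gb[v0-4:v1+4,u0-4:u1+4],None,fx=4,fy=4,interpolation=2),cv2.resize(ga[v0:v1,u0:u1],None,fx=4,fy=4,interpolation=2),cv2.TM_CCOEFF_NORMED)
    m=cv2.minMaxLoc(R_);print(m[1],(np.array(m[3])-16)/4,"px")
```

```text
[0.49993079 0.12236609 0.15650101] [-0.1 -0.6  0.3]
near rim [0.4568 0.1229 0.1415] L [0.4839 0.0934 0.1415] R [0.4855 0.1543 0.1415] hub [0.4843 0.0635 0.1295]
0.9768288135528564 [ 0.   -0.25] px
0.9366910457611084 [-1.5  -0.25] px
0.6318935751914978 [ 4. -1.] px
```

Run:
```python
import numpy as np
for k in range(6):
    b=np.radians(76-60*k);t=np.radians(76-60*k-6*np.arange(1,11))
    print(str([[round(float(v),1) for v in (-60*(np.cos(x)-np.cos(b)),60*(np.sin(x)-np.sin(b)),0)] for x in t]).replace(" ","").replace("0.0]","0]"))
```

```text
[[-6.0,-1.8,0],[-11.8,-4.3,0],[-17.3,-7.3,0],[-22.4,-10.9,0],[-27.2,-15.1,0],[-31.4,-19.7,0],[-35.2,-24.7,0],[-38.5,-30.0,0],[-41.1,-35.7,0],[-43.2,-41.7,0]]
[[-1.4,-6.1,0],[-2.2,-12.4,0],[-2.3,-18.6,0],[-1.7,-24.9,0],[-0.5,-31.1,0],[1.3,-37.1,0],[3.7,-42.8,0],[6.8,-48.3,0],[10.4,-53.5,0],[14.5,-58.2,0]]
[[4.6,-4.3,0],[9.6,-8.1,0],[15.0,-11.3,0],[20.7,-14.0,0],[26.6,-16.0,0],[32.7,-17.4,0],[39.0,-18.2,0],[45.3,-18.3,0],[51.5,-17.7,0],[57.7,-16.5,0]]
[[6.0,1.8,0],[11.8,4.3,0],[17.3,7.3,0],[22.4,10.9,0],[27.2,15.1,0],[31.4,19.7,0],[35.2,24.7,0],[38.5,30.0,0],[41.1,35.7,0],[43.2,41.7,0]]
[[1.4,6.1,0],[2.2,12.4,0],[2.3,18.6,0],[1.7,24.9,0],[0.5,31.1,0],[-1.3,37.1,0],[-3.7,42.8,0],[-6.8,48.3,0],[-10.4,53.5,0],[-14.5,58.2,0]]
[[-4.6,4.3,0],[-9.6,8.1,0],[-15.0,11.3,0],[-20.7,14.0,0],[-26.6,16.0,0],[-32.7,17.4,0],[-39.0,18.2,0],[-45.3,18.3,0],[-51.5,17.7,0],[-57.7,16.5,0]]
```

Second turn, at half speed.

```bash
python3 -m handwheel '{"linear":[[-6,-1.8,0],[-11.8,-4.3,0],[-17.3,-7.3,0],[-22.4,-10.9,0],[-27.2,-15.1,0],[-31.4,-19.7,0],[-35.2,-24.7,0],[-38.5,-30,0],[-41.1,-35.7,0],[-43.2,-41.7,0]],"rotation":[[0,0,0],[0,0,0],[0,0,0],[0,0,0],[0,0,0],[0,0,0],[0,0,0],[0,0,0],[0,0,0],[0,0,0]]}'| grep -E "tool_pos|ft_force"
python3 -m handwheel '{"linear":[[-1.4,-6.1,0],[-2.2,-12.4,0],[-2.3,-18.6,0],[-1.7,-24.9,0],[-0.5,-31.1,0],[1.3,-37.1,0],[3.7,-42.8,0],[6.8,-48.3,0],[10.4,-53.5,0],[14.5,-58.2,0]],"rotation":[[0,0,0],[0,0,0],[0,0,0],[0,0,0],[0,0,0],[0,0,0],[0,0,0],[0,0,0],[0,0,0],[0,0,0]]}'| grep -E "tool_pos|ft_force"
python3 -m handwheel '{"linear":[[4.6,-4.3,0],[9.6,-8.1,0],[15,-11.3,0],[20.7,-14,0],[26.6,-16,0],[32.7,-17.4,0],[39,-18.2,0],[45.3,-18.3,0],[51.5,-17.7,0],[57.7,-16.5,0]],"rotation":[[0,0,0],[0,0,0],[0,0,0],[0,0,0],[0,0,0],[0,0,0],[0,0,0],[0,0,0],[0,0,0],[0,0,0]]}'| grep -E "tool_pos|ft_force"
python3 -m handwheel '{"linear":[[6,1.8,0],[11.8,4.3,0],[17.3,7.3,0],[22.4,10.9,0],[27.2,15.1,0],[31.4,19.7,0],[35.2,24.7,0],[38.5,30,0],[41.1,35.7,0],[43.2,41.7,0]],"rotation":[[0,0,0],[0,0,0],[0,0,0],[0,0,0],[0,0,0],[0,0,0],[0,0,0],[0,0,0],[0,0,0],[0,0,0]]}'| grep -E "tool_pos|ft_force"
python3 -m handwheel '{"linear":[[1.4,6.1,0],[2.2,12.4,0],[2.3,18.6,0],[1.7,24.9,0],[0.5,31.1,0],[-1.3,37.1,0],[-3.7,42.8,0],[-6.8,48.3,0],[-10.4,53.5,0],[-14.5,58.2,0]],"rotation":[[0,0,0],[0,0,0],[0,0,0],[0,0,0],[0,0,0],[0,0,0],[0,0,0],[0,0,0],[0,0,0],[0,0,0]]}'| grep -E "tool_pos|ft_force"
python3 -m handwheel '{"linear":[[-4.6,4.3,0],[-9.6,8.1,0],[-15,11.3,0],[-20.7,14,0],[-26.6,16,0],[-32.7,17.4,0],[-39,18.2,0],[-45.3,18.3,0],[-51.5,17.7,0],[-57.7,16.5,0]],"rotation":[[0,0,0],[0,0,0],[0,0,0],[0,0,0],[0,0,0],[0,0,0],[0,0,0],[0,0,0],[0,0,0],[0,0,0]]}'
```

```text
tool_pos: [0.543, 0.0797, 0.1573]
ft_force: [-1.5, 1.1, 0.5]
tool_pos: [0.528, 0.0215, 0.1574]
ft_force: [0.5, 2.2, 0.3]
tool_pos: [0.47, 0.0055, 0.1574]
ft_force: [2.1, -0.0, 0.5]
tool_pos: [0.4275, 0.0477, 0.1575]
ft_force: [3.9, -1.3, -0.3]
tool_pos: [0.4422, 0.1055, 0.1572]
ft_force: [2.3, -6.2, 1.4]
t: 13.4
tool_pos: [0.4998, 0.122, 0.1571]
eef_rot: [-0.0, 0.0, 1.0, 0.0]
ft_force: [-1.9, -0.6, -0.1]
grip_width: -0.002
grip_force: 0.8
```

Run:
```python
from h import *
import cv2
print(r.read_state()["tool_pos"])
p,_=viewer.grab_frame("top");a=cv2.imread("pics/top5.png");b=np.ascontiguousarray(p[:,:,::-1])
ga,gb=[cv2.cvtColor(i,6) for i in(a,b)]
for (u0,v0,u1,v1) in [(320,200,345,290),(285,178,325,205),(250,290,310,308),(265,230,293,256)]:
    m=cv2.minMaxLoc(cv2.matchTemplate(cv2.resize(gb[v0-4:v1+4,u0-4:u1+4],None,fx=4,fy=4,interpolation=2),cv2.resize(ga[v0:v1,u0:u1],None,fx=4,fy=4,interpolation=2),cv2.TM_CCOEFF_NORMED));print(m[1],(np.array(m[3])-16)/4,"px")
for k in range(8):
    b=np.radians(76-60*k);t=np.radians(76-60*k-6*np.arange(1,11));o=np.array([-2.2,-3.9,0])*(k==0)
    print(str([[round(float(v),1) for v in o+(-58*(np.cos(x)-np.cos(b)),58*(np.sin(x)-np.sin(b)),0)] for x in t]).replace(" ","").replace("0.0]","0]")) if k<6 else 0
```

```text
[0.49982723 0.12201011 0.15706502]
0.995867133140564 [0. 0.] px
0.9949927926063538 [0. 0.] px
0.9990032911300659 [0. 0.] px
0.9883544445037842 [0. 0.] px
[[-8.0,-5.7,0],[-13.6,-8.0,0],[-18.9,-11.0,0],[-23.9,-14.5,0],[-28.5,-18.5,0],[-32.6,-22.9,0],[-36.3,-27.7,0],[-39.4,-32.9,0],[-41.9,-38.4,0],[-43.9,-44.2,0]]
[[-1.4,-5.9,0],[-2.1,-11.9,0],[-2.2,-18.0,0],[-1.7,-24.1,0],[-0.5,-30.0,0],[1.3,-35.8,0],[3.6,-41.4,0],[6.6,-46.7,0],[10.0,-51.7,0],[14.0,-56.3,0]]
[[4.4,-4.1,0],[9.3,-7.8,0],[14.5,-10.9,0],[20.0,-13.5,0],[25.7,-15.5,0],[31.7,-16.8,0],[37.7,-17.6,0],[43.7,-17.7,0],[49.8,-17.1,0],[55.8,-16.0,0]]
[[5.8,1.8,0],[11.4,4.1,0],[16.7,7.1,0],[21.7,10.6,0],[26.3,14.6,0],[30.4,19.0,0],[34.1,23.8,0],[37.2,29.0,0],[39.7,34.5,0],[41.7,40.3,0]]
[[1.4,5.9,0],[2.1,11.9,0],[2.2,18.0,0],[1.7,24.1,0],[0.5,30.0,0],[-1.3,35.8,0],[-3.6,41.4,0],[-6.6,46.7,0],[-10.0,51.7,0],[-14.0,56.3,0]]
[[-4.4,4.1,0],[-9.3,7.8,0],[-14.5,10.9,0],[-20.0,13.5,0],[-25.7,15.5,0],[-31.7,16.8,0],[-37.7,17.6,0],[-43.7,17.7,0],[-49.8,17.1,0],[-55.8,16.0,0]]
```

The spinner has not moved (0 px). Third turn, with the centre corrected by about 3 mm and a slightly smaller radius.

```bash
python3 -m handwheel '{"linear":[[-6,-3.5,0],[-13.6,-8,0],[-18.9,-11,0],[-23.9,-14.5,0],[-28.5,-18.5,0],[-32.6,-22.9,0],[-36.3,-27.7,0],[-39.4,-32.9,0],[-41.9,-38.4,0],[-43.9,-44.2,0]],"rotation":[[0,0,0],[0,0,0],[0,0,0],[0,0,0],[0,0,0],[0,0,0],[0,0,0],[0,0,0],[0,0,0],[0,0,0]]}'| grep -E "tool_pos|ft_force"
python3 -m handwheel '{"linear":[[-1.4,-5.9,0],[-2.1,-11.9,0],[-2.2,-18,0],[-1.7,-24.1,0],[-0.5,-30,0],[1.3,-35.8,0],[3.6,-41.4,0],[6.6,-46.7,0],[10,-51.7,0],[14,-56.3,0]],"rotation":[[0,0,0],[0,0,0],[0,0,0],[0,0,0],[0,0,0],[0,0,0],[0,0,0],[0,0,0],[0,0,0],[0,0,0]]}'| grep -E "tool_pos|ft_force"
python3 -m handwheel '{"linear":[[4.4,-4.1,0],[9.3,-7.8,0],[14.5,-10.9,0],[20,-13.5,0],[25.7,-15.5,0],[31.7,-16.8,0],[37.7,-17.6,0],[43.7,-17.7,0],[49.8,-17.1,0],[55.8,-16,0]],"rotation":[[0,0,0],[0,0,0],[0,0,0],[0,0,0],[0,0,0],[0,0,0],[0,0,0],[0,0,0],[0,0,0],[0,0,0]]}'| grep -E "tool_pos|ft_force"
python3 -m handwheel '{"linear":[[5.8,1.8,0],[11.4,4.1,0],[16.7,7.1,0],[21.7,10.6,0],[26.3,14.6,0],[30.4,19,0],[34.1,23.8,0],[37.2,29,0],[39.7,34.5,0],[41.7,40.3,0]],"rotation":[[0,0,0],[0,0,0],[0,0,0],[0,0,0],[0,0,0],[0,0,0],[0,0,0],[0,0,0],[0,0,0],[0,0,0]]}'| grep -E "tool_pos|ft_force"
python3 -m handwheel '{"linear":[[1.4,5.9,0],[2.1,11.9,0],[2.2,18,0],[1.7,24.1,0],[0.5,30,0],[-1.3,35.8,0],[-3.6,41.4,0],[-6.6,46.7,0],[-10,51.7,0],[-14,56.3,0]],"rotation":[[0,0,0],[0,0,0],[0,0,0],[0,0,0],[0,0,0],[0,0,0],[0,0,0],[0,0,0],[0,0,0],[0,0,0]]}'| grep -E "tool_pos|ft_force"
python3 -m handwheel '{"linear":[[-4.4,4.1,0],[-9.3,7.8,0],[-14.5,10.9,0],[-20,13.5,0],[-25.7,15.5,0],[-31.7,16.8,0],[-37.7,17.6,0],[-43.7,17.7,0],[-49.8,17.1,0],[-55.8,16,0]],"rotation":[[0,0,0],[0,0,0],[0,0,0],[0,0,0],[0,0,0],[0,0,0],[0,0,0],[0,0,0],[0,0,0],[0,0,0]]}'
```

```text
tool_pos: [0.5437, 0.0772, 0.1573]
ft_force: [-0.3, 1.3, 0.4]
tool_pos: [0.5292, 0.0209, 0.1574]
ft_force: [0.7, 2.7, -0.3]
tool_pos: [0.4732, 0.0054, 0.1574]
ft_force: [1.6, 0.2, 1.4]
tool_pos: [0.4317, 0.0462, 0.1573]
ft_force: [1.1, -1.0, 0.6]
tool_pos: [0.4462, 0.1025, 0.1572]
ft_force: [-0.3, -1.7, 0.3]
t: 19.45
tool_pos: [0.5023, 0.1179, 0.1573]
eef_rot: [-0.0, 0.001, 1.0, 0.0]
ft_force: [-1.1, -1.1, 0.0]
grip_width: -0.001
grip_force: 0.7
```

```bash
python3 -m handwheel '{"linear":[[-5.8,-1.8,0],[-11.4,-4.1,0],[-16.7,-7.1,0],[-21.7,-10.6,0],[-26.3,-14.6,0],[-30.4,-19,0],[-34.1,-23.8,0],[-37.2,-29,0],[-39.7,-34.5,0],[-41.7,-40.3,0]],"rotation":[[0,0,0],[0,0,0],[0,0,0],[0,0,0],[0,0,0],[0,0,0],[0,0,0],[0,0,0],[0,0,0],[0,0,0]]}'| grep -E "tool_pos|ft_force"
python3 -m handwheel '{"linear":[[-1.4,-5.9,0],[-2.1,-11.9,0],[-2.2,-18,0],[-1.7,-24.1,0],[-0.5,-30,0],[-0.5,-30,0],[-1.2,-26,0],[-1.5,-24,0],[-1.5,-24,0]],"rotation":[[0,0,0],[0,0,0],[0,0,0],[0,0,0],[0,0,0],[0,0,0],[0,0,0],[0,0,0],[0,0,0]]}'
python3 -m handwheel '{"linear":[[0,0,-8],[0,0,-20],[0,0,-35],[0,0,-55],[0,0,-75],[20,0,-90],[50,0,-100],[80,0,-100],[80,0,-100]],"rotation":[[0,0,0],[0,0,0],[0,0,0],[0,0,0],[0,0,0],[0,0,0],[0,0,0],[0,0,0],[0,0,0]]}'
python3 - <<'E'
from h import *
import cv2
p,_=viewer.grab_frame("top");s=r.read_state();q,d=viewer.grab_frame("wrist")
cv2.imwrite("pics/c6.png",np.hstack([p[90:400,180:480],q[90:400,100:500]])[:,:,::-1])
E
```

```text
tool_pos: [0.5437, 0.0772, 0.1573]
ft_force: [-1.8, 0.4, 1.1]
t: 21.35
tool_pos: [0.545, 0.0541, 0.1573]
eef_rot: [0.0, 0.0, 1.0, 0.0]
ft_force: [0.8, -0.7, -0.2]
grip_width: 0.002
grip_force: 0.0
t: 22.25
tool_pos: [0.4631, 0.0539, 0.2597]
eef_rot: [0.001, 0.0, 1.0, -0.0]
ft_force: [0.3, -0.2, -0.9]
grip_width: 0.0
grip_force: 0.0
```

View pics/c6.png

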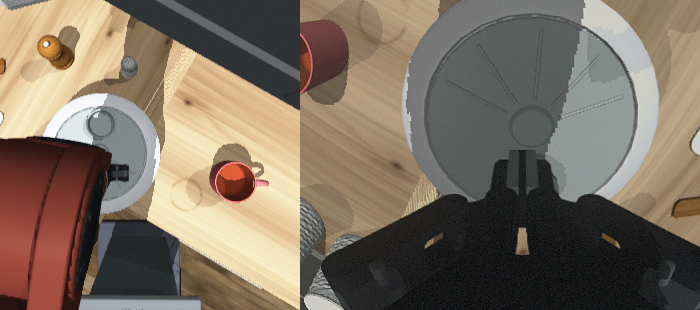

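The top view shows the dish at full-frame (280,213), about 75° past the third turn. The spinner, mug (415,271), mill and shaker stand where they were, and the fingers are clear.

```bash
python3 -c "
from plant import workorder
print(workorder.hand_in())"
```

```text
the job is handed in; nothing more can be done
None
```

I traced the dish clockwise for about 3.2 turns, lifted the fingers clear and handed the job in at about 22 s; the last pictures show the spinner, mug, mill and shaker in place, though the wrist read 6–7 N at two moments in the first two turns (about 2 N in the third, after I re-centred the circle).

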